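# Change the specimen in the hold-down fixture from the crowded cleaning stand

### The job

Change the specimen under the raised clamp: first lift the swab jar and the oil bottle out of the cleaning stand and park both standing on the grey pad, then swap the specimens, so that the cream one from the stand's middle nest stands centred on the fixture's brass rest and the black one from the rest stands in that middle nest. Last, put the jar and the bottle back into the nests they came from, everything upright and fully seated; never tip the jar or the bottle over, and leave the clamp arm raised.

Things in the scene. Friction and masses are not known exactly. Their poses are not given: they have to be found in the camera images.
- swab_jar_mid (a point): swab jar: open round pot of off-white plastic, body 57 mm across and 50 mm tall, cotton swabs sticking up out of it to 84 mm above its foot; 0.1 kg; grasp across the body. The point is on its axis, 25 mm above its foot; z up. At the start it stands in nest_jar
- oil_bottle_mid (a point): oil bottle: brown dropper bottle, straight round body 37 mm across up to 54 mm above its foot, then shoulder, white cap and nozzle up to 107 mm; 0.09 kg; grasp across the body. The point is on its axis, 40 mm above its foot; z up. At the start it stands in nest_oil
- cream_specimen_mid (a point): cream specimen: plain cream moulded cylinder, 30 mm across, 22 mm tall; 35 g. The point is its centre, 11 mm above its foot; z up. At the start it stands in nest_specimen, between jar and bottle, its upper 13 mm above the nest block
- black_specimen_mid (a point): black specimen: black moulded cylinder with a small light metal piece in its top, 30 mm across, 20 mm tall; 35 g. The point is its centre, 10 mm above its foot; z up. At the start it stands on the brass rest of the clamp fixture
- nest_jar: nest of the swab jar: grey block 72 (x) x 69 (y) mm, 16 mm high, with a round well 63.5 mm across and 9 mm deep. Origin: centre of its underside, 2 mm above the table; well floor 7 mm above the origin. The three nests are fixed in one row along y in the cleaning stand (aluminium tray 162 x 78 mm), axes alike: jar at -y, specimen nest in the middle, bottle at +y
- nest_specimen: middle nest, for a specimen: grey block 72 (x) x 41 (y) mm, 16 mm high, fixed; round well 37 mm across, 9 mm deep, 2 mm chamfer. Origin: centre of its underside, 2 mm above the table; well floor 7 mm above it. Beyond 21 mm along +x and -x raised cheeks reach 27.5 mm above the origin: pinch along y (the row). Jar's well middle 55 mm to -y, bottle's 44.5 mm to +y
- nest_oil: nest of the oil bottle: grey plastic block 72 (x) x 48 (y) mm, 16 mm high, fixed, with a round well 44 mm across and 9 mm deep. Origin: centre of the block's underside (2 mm above the table); floor of the well 7 mm above it
- pad: grey bench pad lying flat on the table, fixed, free of things at the start: 120 (x) x 230 (y) mm, 3 mm thick; the side area. Origin: centre of its underside
- rest (a point): middle of the top of the brass rest, a round stud 20 mm across and 13.5 mm high on the plate (150 x 90 mm, 12 mm thick) of the clamp fixture; its flat top is 25.5 mm above the table. x points along the plate to the clamp's hinge, 96 mm away; y across the plate. The raised clamp arm stands up to 155 mm above the table, no nearer than 60 mm to this point
- clamp_fixture_arm (a joint): hold-down arm of the clamp fixture with its red handle, in rad: 0 = down over the rest, 1.36 = fully raised; it starts raised (1.28 to 1.35) and stays where it is left
Things that resemble listed ones, but are neither listed nor needed, are in the scene too. What is shaped like the part that bears swab_jar_mid but blue is not meant. What is shaped like the part that bears oil_bottle_mid but orange is not meant.

How it is judged:
On the way, in this order (a step that is already met when the one before it is completed fails the run):
1. the swab jar and the oil bottle both stand on the grey pad (x of swab_jar_mid in the frame of pad between -0.06 and 0.06 m and y of swab_jar_mid in the frame of pad between -0.115 and 0.115 m and angle between each of swab_jar_mid, oil_bottle_mid's own z axis and vertical below 0.15 rad and z of swab_jar_mid in the frame of pad between 0.024 and 0.032 m and x of oil_bottle_mid in the frame of pad between -0.06 and 0.06 m and y of oil_bottle_mid in the frame of pad between -0.115 and 0.115 m and z of oil_bottle_mid in the frame of pad between 0.039 and 0.047 m), for 0.2 s.
2. with the jar and the bottle still parked on the pad, the cream specimen stands on the brass rest and the black one in the middle nest (all of step 1 and horizontal distance between cream_specimen_mid and rest below 0.008 m and angle between cream_specimen_mid's own z axis and vertical below 0.1 rad and z of cream_specimen_mid in the frame of rest between 0.007 and 0.015 m and horizontal distance between black_specimen_mid and nest_specimen below 0.008 m and angle between black_specimen_mid's own z axis and vertical below 0.15 rad and z of black_specimen_mid in the frame of nest_specimen between 0.013 and 0.021 m), for 0.2 s.
At the end, for the whole second after the job is handed in: cream specimen upright on the brass rest, centres within 8 mm; black specimen in the middle nest, jar in the jar's nest and bottle in the bottle's nest, each upright, within 8 mm of the nest's middle and down on the well's floor (4 mm); clamp arm still raised (over 1.1 rad) (horizontal distance between cream_specimen_mid and rest below 0.008 m and angle between cream_specimen_mid's own z axis and vertical below 0.1 rad and z of cream_specimen_mid in the frame of rest between 0.007 and 0.015 m and horizontal distance between black_specimen_mid and nest_specimen below 0.008 m and angle between each of black_specimen_mid, swab_jar_mid, oil_bottle_mid's own z axis and vertical below 0.15 rad and z of black_specimen_mid in the frame of nest_specimen between 0.013 and 0.021 m and horizontal distance between swab_jar_mid and nest_jar below 0.008 m and z of swab_jar_mid in the frame of nest_jar between 0.028 and 0.036 m and horizontal distance between oil_bottle_mid and nest_oil below 0.008 m and z of oil_bottle_mid in the frame of nest_oil between 0.043 and 0.051 m and value of joint clamp_fixture_arm above 1.1 rad); the robot touches nothing.
It fails at once if the swab jar or the oil bottle is tipped over (angle between any of swab_jar_mid, oil_bottle_mid's own z axis and vertical above 0.7 rad).
It also fails if it takes over 141 s, if anything falls off the work surface, if the arm or the gripper's body presses on something with over 40 N, if the wrist force passes 120 N, or if a joint passes its speed limit or range.

### The arm

A 6-joint arm with a two-finger parallel gripper is mounted at the origin on a cart in front of the work surface, level with it; the furniture and walls round the work are solid. World frame = base frame: x ahead of the robot, y to its left, z up, the work surface at z = 0. Lengths are in m, angles in rad, forces in N, time in s.
With the tool pointing down it reaches from about 0.35 to 0.975 m from the base axis. Payload 4.9 kg.
Tool frame: the origin (TCP) lies at the very end of the fingers, on their centre line; the grasp point (between the pads) lies 19 mm behind it; z points along the fingers, y is the line along which they close (so a half turn about z gives the same grasp; the last joint's range is limited). The gripper opens to 85 mm and grips with 20 to 120 N. Pads are 22 mm wide; open, the fingers measure 114 mm over their backs; the gripper's body (76 mm by 85 mm) begins 54 mm behind the grasp point. The pads swing forward as they close: fully open they stand 13 mm farther back than shut.
Start: joints at [-1.346, 0.053, 1.613, -0, 1.476, -0.119], TCP at [0.211, -0.588, 0.231] pointing down, gripper open.
Joint ranges: [-3.01, 3.01], [-1.01, 2.22], [0.06, 2.58], [-1.02, 4.17], [0.09, 2.62], [-3.14, 3.14]. Speed limits (rad/s): [2.57, 2.57, 3.14, 3.14, 3.14, 3.14].

### API

Orientations are given as a unit quaternion [x, y, z, w].
In Python, from workcell import env gives the robot as it stands. Calls block until the motion is done:
- env.movep(position, orientation): joint-space move of the TCP to a pose.
- env.move_linear(position, attitude=None, velocity=0.15): straight line of the TCP; attitude=None keeps the orientation; velocity is the mean speed in m/s.
- env.move_joints(angles): joint-space move.
- env.command_gripper(opening): finger opening in m; the grip force is fixed at half the most; returns when the fingers have stopped.
- env.wait(seconds).
- env.inverse_kinematics(position, orientation): joint angles nearest the present ones, or None.
- env.grab_frame(name): name is "side" or "top"; returns a dict with "frame" (480x640x3 uint8, red, green, blue), "fovy" (degrees; the focal length in pixels is half the picture's height over the tangent of half this angle, whatever the lens; pixels are square), "cx", "cy" (the principal point, pixels), "xyz" and "rotation" of the camera in the world. Camera axes: x right, y down, z forward; pixel columns grow to the right and rows downward; lengths in m; the calibration is good to about 2 mm. A picture is of the moment at which its call begins. There is no depth.
A pose or a line that the arm cannot do raises env.Unreachable and nothing moves.
- env.close_job(): hands the job in; it is judged then, once.
Readings, each from a call of its own:
- env.read_time_s(): time.
- env.read_q(): joint angles.
- env.read_dq(): joint speeds.
- env.read_joint_torque(): joint torques, N m.
- env.read_tool_pos(): TCP position.
- env.read_eef_rot(): TCP orientation.
- env.read_force(): force on the tool from outside, world axes, zero at the start.
- env.read_moment(): the same for the moment, N m.
- env.read_opening(): finger opening in m.
- env.read_grip_force(): force on a finger pad.
Only numpy, scipy, OpenCV 4.12 (cv2) and the standard library are available. Lean on these libraries where they do the work, as an engineer would, in place of code of your own. Each camera call takes 0.05 s, during which the arm holds its last target. There are 200 camera calls.

## Working session

There is one attempt and no reset: what is moved stays moved. The work goes in short steps, each a Python script; the robot and the scene stay as the last script left them, time stands still between calls to the robot, and variables do not carry over. Pictures are saved under pics/ and viewed, at most 14 in all, crops included, and the job is handed in when it is done.

```bash
ls; mkdir -p pics; python3 - <<'E'
from workcell import env
import cv2
for n in("side","top"):
    f=env.grab_frame(n); cv2.imwrite(f"pics/{n}0.png",f["frame"][:,:,::-1])
    print(n,f["fovy"],f["cx"],f["cy"],f["xyz"],f["rotation"],f.keys())
print(env.read_time_s(),env.read_eef_rot())
E
```

```text
pics
side 51.99061236678538 315.89015252738704 238.27463126850571 [ 0.5997688  -0.71659278  0.50248346] [ 0.85430379  0.00178422  0.00538004 -0.51974312] dict_keys(['frame', 'fovy', 'cx', 'cy', 'xyz', 'rotation'])
top 44.33118366762885 321.3584776715814 229.9136073537332 [0.40120709 0.13412846 1.16034619] [ 0.71155682 -0.69760278  0.05504041 -0.06330726] dict_keys(['frame', 'fovy', 'cx', 'cy', 'xyz', 'rotation'])
0.1 [ 9.85264882e-01  1.71032771e-01 -4.82296042e-05 -9.49326272e-04]
```

View pics/side0.png

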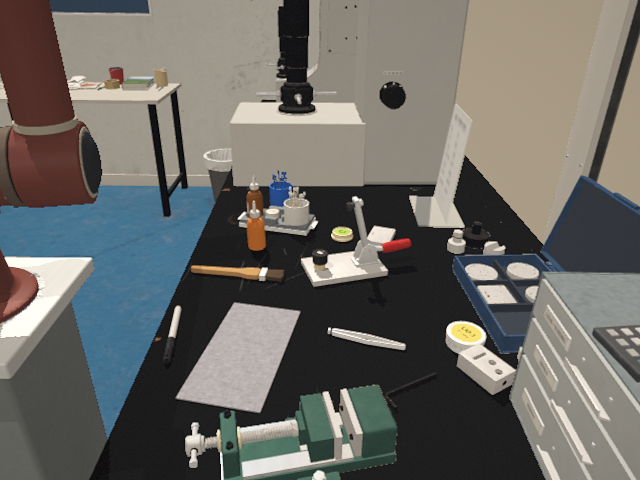

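View pics/top0.png

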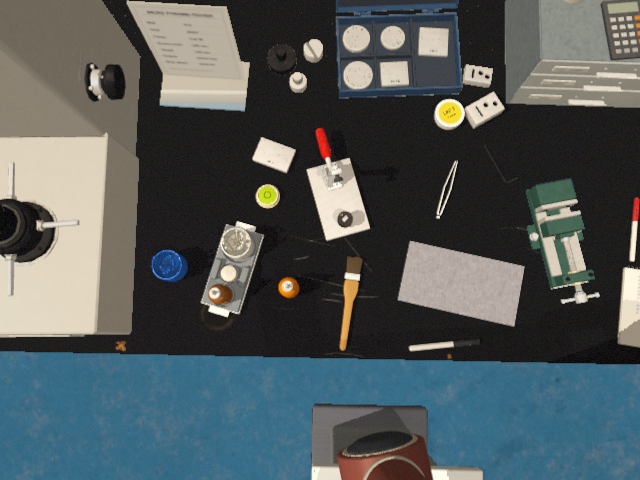

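The side view shows the wanted brown bottle at (255,200) with orange decoy at (257,232), and the off-white jar at (296,212) with blue decoy at (281,193). In the top view:
- **Bottle:** brown at (219,294) in the stand, orange decoy at (288,288).
- **Jar:** white at (237,242), blue decoy at (170,265).
- **Specimens:** cream at (229,273), black at (345,219) on the rest. The white cap (298,83), the black cap (282,57) and the lime and yellow tins are not them.
- **Pad:** grey, at (461,283).

Next is one close crop of the stand and fixture.

```bash
cat > h.py <<'E'
import numpy as np, cv2
from scipy.spatial.transform import Rotation as R
from workcell import env
class Cam:
    def __init__(s,n):
        f=env.grab_frame(n); s.im=f["frame"]; s.f=240/np.tan(np.radians(f["fovy"]/2)); s.c=np.array([f["cx"],f["cy"]])
        s.p=np.array(f["xyz"]); s.R=R.from_quat(f["rotation"]).as_matrix()
    def at(s,u,v,z):
        d=s.R@np.array([(u-s.c[0])/s.f,(v-s.c[1])/s.f,1]); return s.p+d*(z-s.p[2])/d[2]
    def px(s,P):
        q=s.R.T@(np.array(P)-s.p); return s.c+s.f*q[:2]/q[2]
E
python3 - <<'E'
from h import *
c=Cam("top"); s=Cam("side")
print("R",c.R.round(2))
a=cv2.resize(c.im[140:330,190:380],(570,570),interpolation=cv2.INTER_CUBIC)
cv2.imwrite("pics/crop1.png",a[:,:,::-1])
b=cv2.resize(s.im[165:290,230:420],(760,500),interpolation=cv2.INTER_CUBIC)
cv2.imwrite("pics/crop2.png",b[:,:,::-1])
# pad
hsv=cv2.cvtColor(c.im,cv2.COLOR_RGB2HSV)
m=((hsv[:,:,1]<40)&(hsv[:,:,2]>70)).astype(np.uint8); m[:,:380]=0;m[:,528:]=0;m[:225]=0;m[335:]=0
m=cv2.morphologyEx(m,cv2.MORPH_CLOSE,np.ones((5,5)))
k=max(cv2.findContours(m,0,2)[0],key=cv2.contourArea)
B=cv2.boxPoints(cv2.minAreaRect(k)); P=np.array([c.at(*q,0.003) for q in B]);print(P.round(4),P.mean(0),np.linalg.norm(P[0]-P[1]),np.linalg.norm(P[1]-P[2]))
for n,u,v,z in[("cream",229,273,.031),("black",345,219,.0455),("jar",237,242,.06),("oil",219,294,.1)]:print(n,c.at(u,v,z).round(4))
E
```

```text
R [[ 0.02 -0.99  0.17]
 [-1.   -0.02  0.01]
 [-0.01 -0.17 -0.99]]
[[ 0.4603  0.0023  0.003 ]
 [ 0.5801 -0.0244  0.003 ]
 [ 0.5323 -0.256   0.003 ]
 [ 0.4144 -0.2257  0.003 ]] [ 0.49679209 -0.12594355  0.003     ] 0.12273142281325045 0.23649666577960776
cream [0.5047 0.3253 0.031 ]
black [0.6118 0.1041 0.0455]
jar [0.561 0.308 0.06 ]
oil [0.4603 0.3298 0.1   ]
```

View pics/crop1.png

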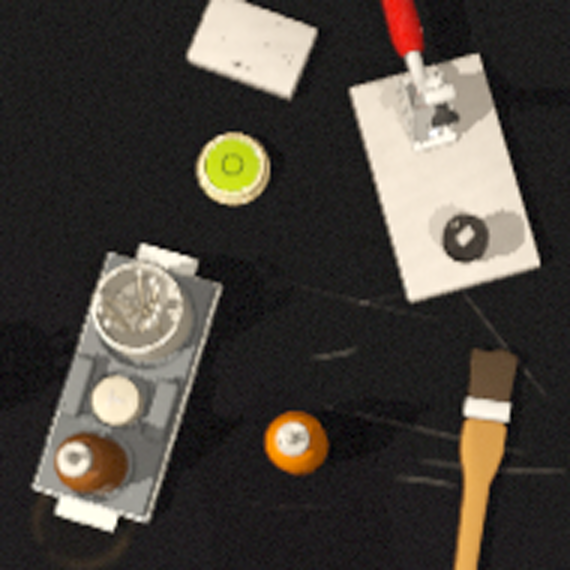

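View pics/crop2.png

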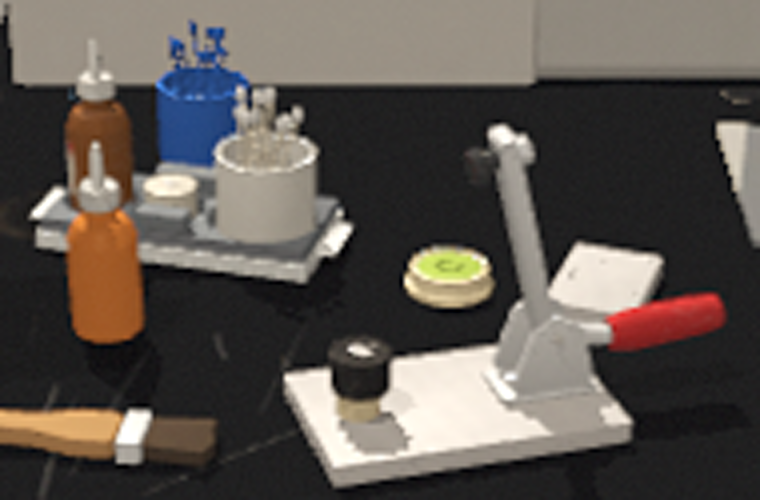

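The crops confirm the targets: off-white jar at crop1 (137,307), cream at (116,400), brown bottle with nozzle at (73,460), and black with its metal piece at (465,238). The orange bottle (296,443) stands apart from the stand. Now I'll measure from both views and check against the nest spacing.

```bash
cat > m.py <<'E'
from h import *
c=Cam("top"); s=Cam("side")
def big(m): return max(cv2.findContours(m.astype(np.uint8),0,1)[0],key=cv2.contourArea)
hsv=cv2.cvtColor(c.im,cv2.COLOR_RGB2HSV); H,S,V=[hsv[:,:,i].astype(int) for i in range(3)]
def roi(m,x0,x1,y0,y1):
    z=np.zeros_like(m); z[y0:y1,x0:x1]=m[y0:y1,x0:x1]; return z
crop=lambda x,y:(x/3+190-.33,y/3+140-.33)
# plate of fixture
m=roi((V>110)&(S<60),300,375,150,245)
k=big(cv2.morphologyEx(m.astype(np.uint8),cv2.MORPH_CLOSE,np.ones((9,9))));r=cv2.minAreaRect(k);B=cv2.boxPoints(r)
P=np.array([c.at(*q,.012) for q in B]);print("plate auto",P[:,:2].round(4).tolist())
P=np.array([c.at(*crop(*q),.012) for q in [(349,88),(479,55),(541,265),(410,301)]]);print("plate eye",P[:,:2].round(4).tolist(),[np.linalg.norm(P[i]-P[i-1]).round(4) for i in range(4)])
ex=(P[0]+P[1]-P[2]-P[3]);ex/=np.linalg.norm(ex);print("fix ex",ex.round(3))
T=np.array([c.at(*crop(*q),.014) for q in [(108,254),(222,286),(150,523),(34,489)]]);print("tray",T[:,:2].round(4).tolist(),[np.linalg.norm(T[i]-T[i-1]).round(4) for i in range(4)])
ey=(T[2]+T[3]-T[0]-T[1]);ey/=np.linalg.norm(ey);ctr=T.mean(0);ns=ctr+.0105*ey;print("ey",ey.round(3),"nest_spec",ns.round(4),"jar",(ns-.055*ey).round(4),"oil",(ns+.0445*ey).round(4))
k=big(roi((V>150)&(S>25)&(H<30),218,240,262,286));e=cv2.minEnclosingCircle(k);print("cream",e,c.at(*e[0],.031).round(4), e[1]*2/c.f*(1.16-.03))
print("jar",c.at(*crop(137,307),.059).round(4),"oil nozzle",c.at(*crop(73,460),.116).round(4))
k=big(roi((V<75),334,358,208,231));e=cv2.minEnclosingCircle(k);print("black",e,c.at(*crop(465,237),.0455).round(4),c.at(*e[0],.0455).round(4))
# side cross-check: crop2 px
cs=lambda x,y:(x/4+230-.37,y/4+165-.37)
for n,q,z in[("cream",(171,188),.031),("black",(360,352),.0455),("jar",(266,152),.059),("nozzle",(93,45),.116),("rest foot",(358,410),.016)]:print("side",n,s.at(*cs(*q),z).round(4))
E
python3 m.py
```

```text
plate auto [[0.7305, 0.1876], [0.7581, 0.0984], [0.6003, 0.0534], [0.5737, 0.1408]]
plate eye [[0.7191, 0.1831], [0.7435, 0.0962], [0.601, 0.0536], [0.5753, 0.1394]] [np.float64(0.1502), np.float64(0.0903), np.float64(0.1488), np.float64(0.0896)]
fix ex [0.957 0.289 0.   ]
tray [[0.6026, 0.3393], [0.5826, 0.2632], [0.4274, 0.3038], [0.4476, 0.3798]] [np.float64(0.1601), np.float64(0.0787), np.float64(0.1604), np.float64(0.0786)]
ey [-0.967  0.253  0.   ] nest_spec [0.5049 0.3242 0.014 ] jar [0.5581 0.3102 0.014 ] oil [0.4619 0.3354 0.014 ]
cream ((228.0, 273.0), 8.24631118774414) [0.5047 0.3272 0.031 ] 0.03163511964750745
jar [0.5611 0.3113 0.059 ] oil nozzle [0.461  0.3358 0.116 ]
black ((344.546875, 219.03125), 7.446998596191406) [0.6125 0.1048 0.0455] [0.6117 0.105  0.0455]
side cream [0.5066 0.327  0.031 ]
side black [0.6141 0.1067 0.0455]
side jar [0.5623 0.3159 0.059 ]
side nozzle [0.4647 0.3332 0.116 ]
side rest foot [0.6135 0.1021 0.016 ]
```

Both views agree within 2–4 mm and match the nest spacing and plate size (150×90, 160×79). The bottle's top is 67 mm above its grip height, too tall for a vertical grasp with 54 mm to the gripper body, so I'll grip it tilted. IK check next.

```bash
cat >> h.py <<'E'
EY=np.array([-.967,.253,0]); EX=np.array([.253,.967,0]); FX=np.array([.957,.289,0]); FY=np.array([-.289,.957,0])
JAR=np.array([.560,.311,0]); OIL=np.array([.462,.335,0]); NS=np.array([.5055,.326,0]); REST=np.array([.613,.1045,0])
PJ=np.array([.507,-.077,0]); PO=np.array([.484,-.190,0]); TMP=np.array([.575,.215,0])
def quat(z,y): return R.from_matrix(np.c_[np.cross(y,z),y,z]).as_quat()
def down(y):
    y=y/np.linalg.norm(y)
    if y[1]>0: y=-y   # like the start attitude
    return quat(np.array([0,0,-1.]),y)
def tilt(phi,th):
    z=np.array([np.cos(phi)*np.sin(th),np.sin(phi)*np.sin(th),-np.cos(th)]); y=np.array([np.sin(phi),-np.cos(phi),0.])
    return quat(z,y),z
def at(p,z): return np.array([p[0],p[1],z])
def status(t=""): print(t,"t=%.1f"%env.read_time_s(),env.read_tool_pos().round(4) if hasattr(env.read_tool_pos(),'round') else env.read_tool_pos(),"open %.4f"%env.read_opening(),"grip",round(float(env.read_grip_force()),1),"F",np.round(env.read_force(),1))
E
python3 - <<'E'
from h import *
def ik(n,p,q):
    r=env.inverse_kinematics(p,q); print(n,None if r is None else np.round(r,2))
ik("jar",at(JAR,.026),down(EX)); ik("jarhi",at(JAR,.25),down(EX)); ik("pj",at(PJ,.02),down(EX)); ik("cream",at(NS,.019),down(EY));ik("rest",at(REST,.036),down(FY)); ik("tmp",at(TMP,.011),down(FY)); ik("pj2",at(PJ,.02),down(np.array([1.,0,0])))
for d in(-15,0,10,20,36):
    q,z=tilt(np.radians(d),np.radians(55)); g=at(OIL,.052)+.022*z
    ik(f"oil{d}",g,q); ik("  back",g-.08*z,q); ik("  up",g+[0,0,.2],q)
for d in(-21,-10,0):
    q,z=tilt(np.radians(d),np.radians(55)); g=at(PO,.046)+.022*z
    ik(f"po{d}",g,q); ik("  back",g-.08*z,q); ik("  up",g+[0,0,.2],q)
E
```

```text
jar [ 0.39  0.29  1.71 -0.    1.14  2.22]
jarhi [ 0.39  0.08  1.55 -0.    1.51  2.22]
pj [-0.3   0.02  2.03 -0.    1.09  1.53]
cream [ 0.45  0.22  1.81 -0.    1.11  0.71]
rest [ 0.05  0.24  1.76 -0.    1.15  1.33]
tmp [ 0.24  0.26  1.78 -0.    1.1   1.51]
pj2 [-0.3   0.02  2.03 -0.    1.09 -0.3 ]
oil-15 None
  back None
  up [ 0.83 -0.24  2.08 -1.01  1.03  3.09]
oil0 None
  back None
  up [ 0.75 -0.38  2.19 -0.93  0.77  2.82]
oil10 None
  back None
  up [ 0.67 -0.47  2.25 -0.76  0.61  2.54]
oil20 None
  back None
  up [ 0.58 -0.53  2.29 -0.43  0.48  2.09]
oil36 [ 0.42 -0.14  2.4   1.93  0.18 -0.49]
  back [ 0.37 -0.53  2.57  0.92  0.26  0.51]
  up [ 0.42 -0.58  2.32  0.37  0.48  1.12]
po-21 [-0.62 -0.28  2.52  1.78  0.21 -0.36]
  back None
  up [-0.62 -0.78  2.44  0.39  0.58  1.09]
po-10 [-0.74 -0.26  2.5   1.54  0.46 -0.31]
  back None
  up [-0.74 -0.75  2.42  0.72  0.73  0.64]
po0 [-0.83 -0.2   2.46  1.42  0.66 -0.37]
  back None
  up [-0.83 -0.68  2.38  0.89  0.9   0.36]
```

```bash
python3 - <<'E'
from h import *
lo=np.array([-3.01,-1.01,.06,-1.02,.09,-3.14]);hi=np.array([3.01,2.22,2.58,4.17,2.62,3.14])
for nm,P,zz in(("oil",OIL,.052),("po",PO,.046)):
  for th in (48,55):
    for d in range(-180,180,20):
      q,z=tilt(np.radians(d),np.radians(th)); g=at(P,zz)+.022*z
      A=[env.inverse_kinematics(p,q) for p in(g,g-.08*z,g+[0,0,.2])]
      if any(a is None for a in A): continue
      A=np.array(A); print(nm,th,d,"span",np.ptp(A,0).max().round(2),"margin",np.minimum(A-lo,hi-A).min().round(2),A[0].round(2))
E
```

```text
oil 48 -180 span 0.28 margin 0.47 [ 0.37  0.59  1.47  0.29  1.88 -1.23]
oil 48 -160 span 0.28 margin 0.4 [ 0.46  0.63  1.41  0.09  1.94 -1.46]
oil 48 -140 span 0.28 margin 0.4 [ 0.55  0.64  1.39 -0.12  1.94 -1.72]
oil 48 -120 span 0.27 margin 0.47 [ 0.63  0.61  1.43 -0.32  1.88 -1.96]
oil 48 -100 span 0.26 margin 0.47 [ 0.71  0.56  1.51 -0.5   1.76 -2.17]
oil 48 -80 span 0.25 margin 0.33 [ 0.77  0.48  1.63 -0.66  1.59 -2.36]
oil 48 -60 span 0.26 margin 0.21 [ 0.82  0.37  1.77 -0.81  1.39 -2.53]
oil 48 -40 span 0.3 margin 0.07 [ 0.83  0.25  1.93 -0.95  1.15 -2.68]
oil 48 20 span 0.72 margin 0.05 [ 0.57 -0.13  2.33 -0.97  0.2   2.68]
oil 48 40 span 0.73 margin 0.09 [ 0.4  -0.15  2.35  1.05  0.26  0.33]
oil 48 60 span 0.55 margin 0.18 [ 0.25 -0.09  2.29  1.16  0.62 -0.11]
oil 48 80 span 0.4 margin 0.35 [ 0.16  0.03  2.18  1.06  0.93 -0.33]
oil 48 100 span 0.31 margin 0.55 [ 0.14  0.17  2.03  0.93  1.19 -0.51]
oil 48 120 span 0.28 margin 0.72 [ 0.17  0.3   1.86  0.78  1.41 -0.67]
oil 48 140 span 0.26 margin 0.76 [ 0.22  0.42  1.71  0.63  1.6  -0.83]
oil 48 160 span 0.27 margin 0.59 [ 0.2
[... 2199 characters left out ...]
 -2.11]
po 55 -140 span 0.29 margin 0.27 [-0.2   0.47  1.7  -0.7   1.67 -2.28]
po 55 -120 span 0.3 margin 0.15 [-0.14  0.37  1.84 -0.87  1.47 -2.41]
po 55 20 span 0.5 margin 0.18 [-0.93 -0.05  2.33  1.22  0.99 -0.51]
po 55 40 span 0.38 margin 0.41 [-0.95  0.12  2.16  1.04  1.24 -0.64]
po 55 60 span 0.33 margin 0.59 [-0.92  0.26  1.99  0.87  1.46 -0.76]
po 55 80 span 0.3 margin 0.72 [-0.85  0.39  1.82  0.7   1.64 -0.89]
po 55 100 span 0.29 margin 0.55 [-0.77  0.49  1.68  0.52  1.8  -1.05]
po 55 120 span 0.3 margin 0.42 [-0.67  0.56  1.57  0.33  1.92 -1.23]
po 55 140 span 0.3 margin 0.35 [-0.57  0.61  1.5   0.11  1.99 -1.45]
po 55 160 span 0.31 margin 0.34 [-0.47  0.62  1.48 -0.11  2.   -1.68]
```

Bottle grasp: approach from the jar side (φ≈165°, 55° tilt) after the jar is gone, and park at φ≈-170°. Jar first.

```bash
python3 - <<'E'
from h import *
q=down(EX)
env.movep(at(JAR,.20),q); env.command_gripper(.085)
env.move_linear(at(JAR,.026),velocity=.12); status("at jar")
env.command_gripper(.03); status("gripped")
env.move_linear(at(JAR,.22),velocity=.15); status("lifted")
c=Cam("side"); cv2.imwrite("pics/jar1.png",c.im[:,:,::-1])
E
```

```text
at jar t=5.5 [0.5608 0.3113 0.0271] open 0.0850 grip 0.0 F [ 0.9  0.8 -0.1]
gripped t=5.9 [0.5608 0.3113 0.0271] open 0.0547 grip 63.8 F [ 0.5 -0.1  3.4]
lifted t=7.3 [0.5593 0.3107 0.2184] open 0.0549 grip 63.3 F [-0.  -0.3 -1.9]
```

View pics/jar1.png

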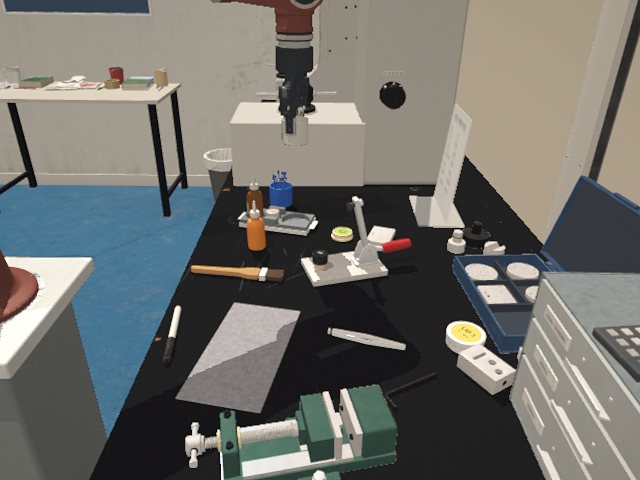

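The jar hangs upright in the gripper at (294,128) and its nest is empty. Next: park the jar, then the bottle.

```bash
python3 - <<'E'
from h import *
q=down(EX)
env.movep(at(PJ,.22),q)
env.move_linear(at(PJ,.05),velocity=.15); env.move_linear(at(PJ,.0215),velocity=.04); status("place jar")
env.command_gripper(.085); env.wait(.2)
env.move_linear(at(PJ,.2),velocity=.2); status("released")
# bottle approach pose
q,z=tilt(np.radians(165),np.radians(55)); g=at(OIL,.052)+.022*z
env.movep(g-.09*z+[0,0,.12],q); env.command_gripper(.065)
env.move_linear(g-.09*z); status("bottle pre")
for n in("top","side"):
    c=Cam(n); cv2.imwrite(f"pics/pre_{n}.png",c.im[:,:,::-1])
a=cv2.imread("pics/pre_side.png")[120:300,180:400];b=cv2.imread("pics/pre_top.png")[180:360,150:370]
cv2.imwrite("pics/pre.png",cv2.resize(np.vstack([a,b]),None,fx=1.66,fy=1.66,interpolation=cv2.INTER_CUBIC))
E
```

```text
place jar t=11.0 [ 0.507  -0.077   0.0212] open 0.0544 grip 63.5 F [-0.   0.2 -1.3]
released t=12.6 [ 0.5061 -0.0767  0.1983] open 0.0852 grip 0.0 F [-0.   0.1 -0.3]
bottle pre t=16.0 [0.5165 0.3208 0.0921] open 0.0649 grip 0.0 F [ 0.   0.4 -0.6]
```

View pics/pre.png

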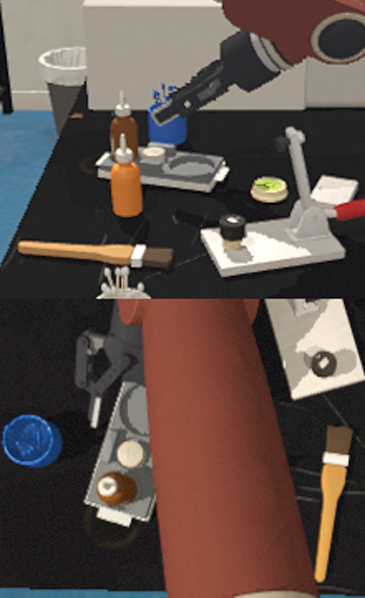

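The gripper (side view, upper right) points down along the row at the brown bottle, and the left finger in the top view clears the blue jar. The parked jar's swabs stand upright at the crop's bottom. Going in.

```bash
python3 - <<'E'
from h import *
q,z=tilt(np.radians(165),np.radians(55)); g=at(OIL,.052)+.022*z
env.move_linear(g,velocity=.08); status("at bottle")
env.command_gripper(.01); status("gripped")
env.move_linear(g+[0,0,.2],velocity=.12); status("lifted")
q2,z2=tilt(np.radians(-170),np.radians(55)); p=at(PO,.046)+.022*z2
env.movep(p+[0,0,.2],q2); status("over pad")
c=Cam("side"); cv2.imwrite("pics/b1.png",c.im[:,:,::-1])
E
```

```text
at bottle t=17.4 [0.4453 0.3397 0.0398] open 0.0649 grip 0.0 F [ 0.7 -0.   0.3]
gripped t=17.8 [0.4451 0.3398 0.0399] open 0.0348 grip 59.5 F [ 0.4 -0.2  2. ]
lifted t=19.6 [0.4443 0.3396 0.2386] open 0.0345 grip 59.6 F [-0.8 -0.7 -1.3]
over pad t=21.5 [ 0.4664 -0.1925  0.2333] open 0.0348 grip 59.6 F [ 0.4  0.3 -1.2]
```

View pics/b1.png

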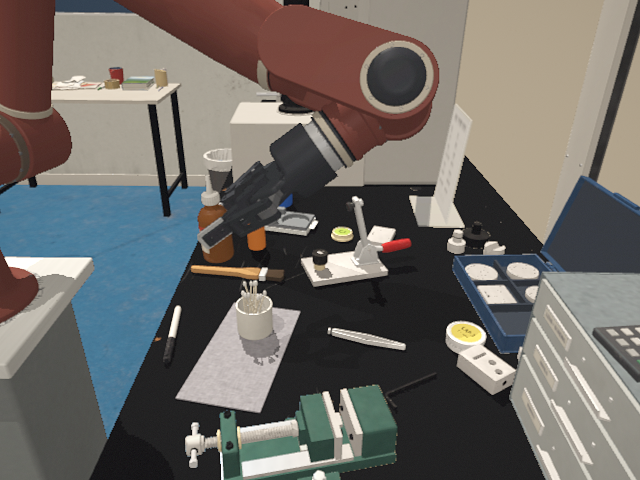

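The brown bottle is upright in the gripper at (215,225), and the jar stands on the pad at (255,315). Placing the bottle, then moving the black specimen to the free table spot.

```bash
python3 - <<'E'
from h import *
q2,z2=tilt(np.radians(-170),np.radians(55)); p=at(PO,.0465)+.022*z2
env.move_linear(p+[0,0,.03],velocity=.15); env.move_linear(p,velocity=.04); status("place oil")
env.command_gripper(.06); env.wait(.2); status("rel")
env.move_linear(p-.1*z2,velocity=.12); env.move_linear(p-.1*z2+[0,0,.1])
q=down(FY)
env.movep(at(REST,.22),q); env.command_gripper(.05); status("over black")
for n in("top","side"):
    c=Cam(n); cv2.imwrite(f"pics/p_{n}.png",c.im[:,:,::-1])
a=cv2.imread("pics/p_side.png")[150:420,180:430];b=cv2.imread("pics/p_top.png")[180:360,150:530]
cv2.imwrite("pics/p.png",np.hstack([cv2.resize(a,(400,432)),cv2.resize(b,(400,190)) if 0 else np.pad(cv2.resize(b,(400,190)),((0,242),(0,0),(0,0)))]))
E
```

```text
place oil t=23.7 [ 0.4663 -0.1932  0.0339] open 0.0346 grip 59.7 F [-0.5  1.3  0.2]
rel t=24.3 [ 0.4663 -0.1931  0.0339] open 0.0599 grip 0.0 F [-0.1  0.2  0.1]
over black t=29.2 [0.613  0.1044 0.2199] open 0.0501 grip 0.0 F [ 0.6 -0.1  0.8]
```

View pics/p.png

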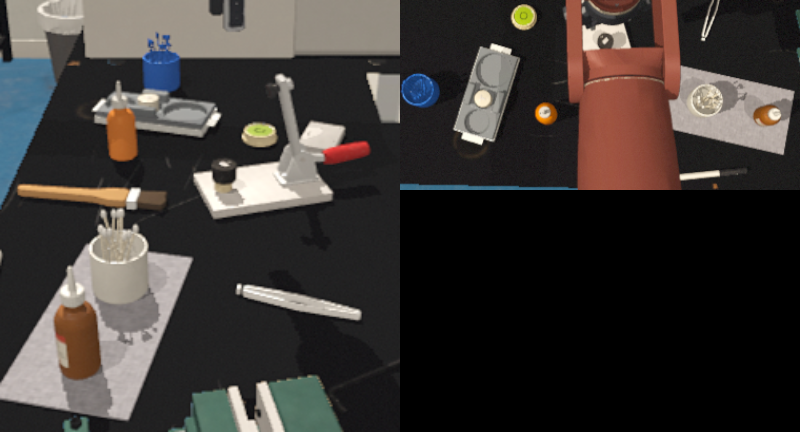

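Jar and bottle both stand upright on the pad, and cream and black are untouched. Now the black to the table spot, then cream to the rest.

```bash
python3 - <<'E'
from h import *
q=down(FY)
env.move_linear(at(REST,.08),velocity=.2); env.move_linear(at(REST,.0355),velocity=.06); status("at black")
env.command_gripper(.01); status("gripped"); zb=env.read_tool_pos()[2]
env.move_linear(at(REST,.15),velocity=.12); status("lifted")
env.movep(at(TMP,.10),q); env.move_linear(at(TMP,.03)); env.move_linear(at(TMP,zb-.0255+.0005),velocity=.03); status("set")
env.command_gripper(.05); env.wait(.2); env.move_linear(at(TMP,.15),velocity=.15)
q=down(EY)
env.movep(at(NS,.15),q); env.command_gripper(.046)
c=Cam("side"); cv2.imwrite("pics/c1.png",cv2.resize(c.im[100:300,200:440],None,fx=2.5,fy=2.5)[:,:,::-1])
E
```

```text
at black t=31.1 [0.6133 0.1045 0.0358] open 0.0499 grip 0.0 F [-0.2 -0.2  0.1]
gripped t=31.4 [0.6138 0.1045 0.0366] open 0.0266 grip 59.2 F [-1.3  0.2  4. ]
lifted t=32.5 [0.6122 0.1044 0.1487] open 0.0271 grip 59.1 F [-0.7 -0.3  0.6]
set t=34.5 [0.575  0.215  0.0114] open 0.0271 grip 59.3 F [-0.   0.3 -0.8]
```

View pics/c1.png

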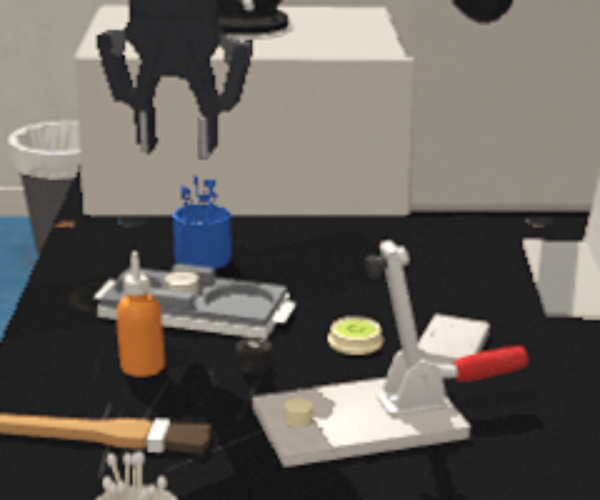

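The black stands on the table at (255,352) and the bare rest is at (298,405). Next: grip the cream, and measure the bare rest and the black's top in both views.

```bash
python3 - <<'E'
from h import *
env.move_linear(at(NS,.06),velocity=.2); env.move_linear(at(NS,.0195),velocity=.05); status("at cream")
env.command_gripper(.01); status("gripped"); np.save("zc.npy",env.read_tool_pos())
env.move_linear(at(NS,.13),velocity=.1); status("lifted")
s=Cam("side"); c=Cam("top")
cv2.imwrite("pics/r.png",np.hstack([cv2.resize(s.im[225:285,285:385],(400,240),interpolation=2),cv2.resize(c.im[160:250,250:400],(400,240),interpolation=2)])[:,:,::-1])
print(s.at(319.2,261.2,.0255), "pred side px rest",s.px([.613,.1045,.0255]),"black top",s.px([.575,.215,.020]),"top: rest",c.px([.613,.1045,.0255]),"black",c.px([.575,.215,.020]))
E
```

```text
at cream t=38.7 [0.5058 0.3261 0.0198] open 0.0461 grip 0.0 F [ 0.4 -0.3  0.6]
gripped t=39.0 [0.5062 0.3263 0.0205] open 0.0266 grip 59.2 F [-0.3  0.3  4.2]
lifted t=40.3 [0.5049 0.3257 0.1289] open 0.0269 grip 59.1 F [0.2 0.  0.1]
[0.61354106 0.10854545 0.0255    ] pred side px rest [318.93716132 262.24951908] black top [300.6557542  238.25622842] top: rest [344.5081293  220.29317398] black [287.7460181  238.83038408]
```

View pics/r.png

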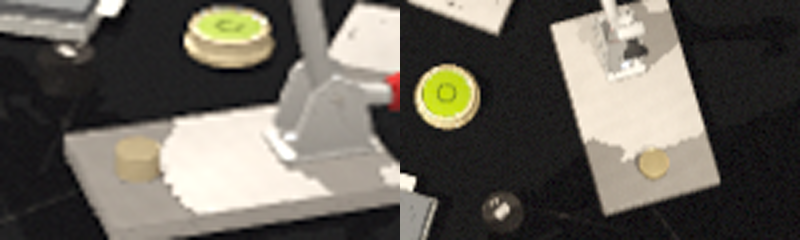

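The rest at top px ≈(344.8,220.8) and the black at (287.5,238.3) both match the predictions within a pixel (2 mm). Placing the cream, then the black into the nest.

```bash
python3 - <<'E'
from h import *
q=down(FY)
env.movep(at(REST,.13),q); env.move_linear(at(REST,.055),velocity=.15); env.move_linear(at(REST,.0373),velocity=.03); env.wait(.3); status("cream on rest")
env.command_gripper(.046); env.wait(.2); env.move_linear(at(REST,.12),velocity=.1)
env.movep(at(TMP,.12),q); env.move_linear(at(TMP,.04)); env.move_linear(at(TMP,.0112),velocity=.05); status("at black")
env.command_gripper(.01); status("gripped"); zb=env.read_tool_pos()[2]
env.move_linear(at(TMP,.13),velocity=.12)
env.movep(at(NS,.13),down(EY)); env.move_linear(at(NS,.05)); status()
c=Cam("side"); cv2.imwrite("pics/d.png",cv2.resize(c.im[140:300,200:420],None,fx=3,fy=3)[:,:,::-1])
env.move_linear(at(NS,zb+.009+.0008),velocity=.03); env.wait(.3);status("black in nest")
E
```

```text
cream on rest t=43.1 [0.613  0.1045 0.0372] open 0.0270 grip 59.3 F [ 0.6 -0.2 -0.6]
at black t=46.5 [0.575  0.215  0.0111] open 0.0460 grip 0.0 F [-0.9  0.4  0.1]
gripped t=46.8 [0.5757 0.2152 0.0121] open 0.0266 grip 59.1 F [0.5 0.3 2.8]
 t=49.5 [0.5063 0.3259 0.0507] open 0.0264 grip 59.1 F [ 0.4  0.6 -0.2]
black in nest t=50.9 [0.5056 0.326  0.022 ] open 0.0268 grip 59.1 F [-0.9 -1.1 -0.5]
```

View pics/d.png

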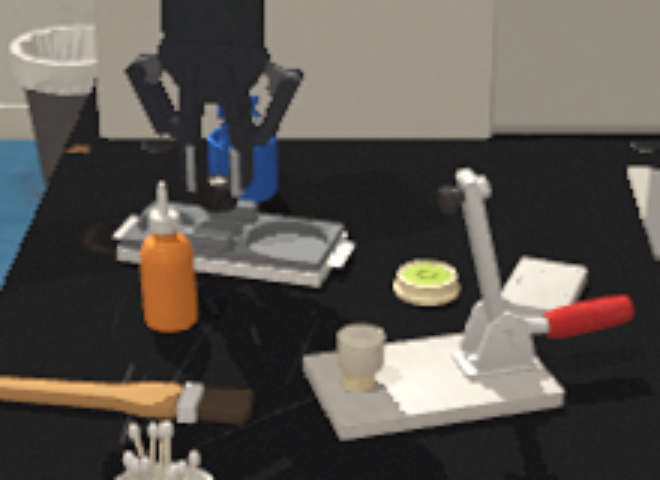

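The cream stands upright and centred on the rest at (360,352), and the black went down into the nest without resistance. Release it, check, and fetch the bottle.

```bash
python3 - <<'E'
from h import *
env.command_gripper(.044); env.wait(.3); env.move_linear(at(NS,.15),velocity=.12)
q2,z2=tilt(np.radians(-170),np.radians(55)); p=at(PO,.0465)+.022*z2
env.movep(p-.1*z2+[0,0,.1],q2); env.command_gripper(.062)
c=Cam("top"); s=Cam("side")
cv2.imwrite("pics/e.png",np.hstack([cv2.resize(c.im[150:330,180:380],(400,360),interpolation=2),cv2.resize(s.im[150:285,215:365],(400,360),interpolation=2)])[:,:,::-1])
print("black top pred",c.px([.5055,.326,.029]),"cream",c.px([.613,.1045,.0475]))
env.move_linear(p-.1*z2); env.move_linear(p,velocity=.08); status("at oil")
env.command_gripper(.01); status("gripped")
env.move_linear(p+[0,0,.2],velocity=.12); status("lift")
E
```

```text
black top pred [228.81256349 272.67393649] cream [344.83720934 218.19828313]
at oil t=57.7 [ 0.4669 -0.1932  0.0342] open 0.0620 grip 0.0 F [ 0.   0.1 -0.3]
gripped t=58.1 [ 0.4667 -0.1932  0.0343] open 0.0350 grip 59.6 F [1.  0.1 1.1]
lift t=59.9 [ 0.466  -0.193   0.2331] open 0.0350 grip 59.7 F [-0.1  0.1  0.1]
```

View pics/e.png

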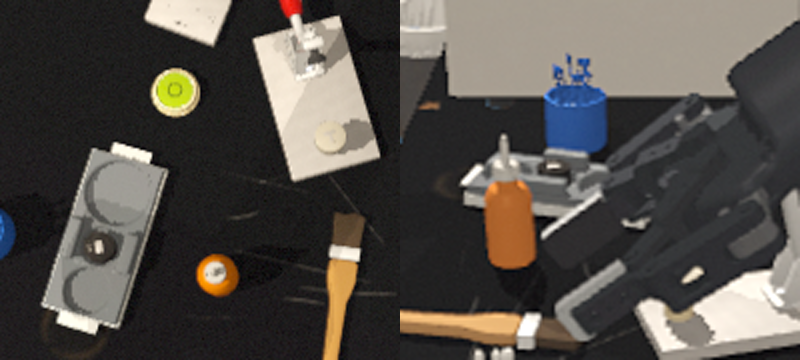

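The black sits in the middle nest (98,247 → px 229,273.5; predicted 228.8,272.7) and the cream is on the rest. Bottle back via the same poses, lowered slowly.

```bash
python3 - <<'E'
from h import *
q,z=tilt(np.radians(165),np.radians(55)); g=at(OIL,.052)+.022*z
env.movep(g+[0,0,.2],q); env.move_linear(g+[0,0,.03],velocity=.15); status("over nest")
env.move_linear(g+[0,0,.006],velocity=.03); status("entering")
env.move_linear(g+[0,0,.0006],velocity=.02); env.wait(.2); status("down")
s=Cam("side"); cv2.imwrite("pics/f.png",cv2.resize(s.im[130:270,200:400],None,fx=3,fy=3,interpolation=2)[:,:,::-1])
E
```

```text
over nest t=63.1 [0.4454 0.34   0.0705] open 0.0348 grip 59.7 F [0.7 0.5 0.3]
entering t=64.0 [0.4447 0.3397 0.0455] open 0.0349 grip 59.7 F [-1.2  0.2 -1.2]
down t=64.7 [0.4448 0.3398 0.0403] open 0.0351 grip 59.9 F [0.9 0.1 1.2]
```

View pics/f.png

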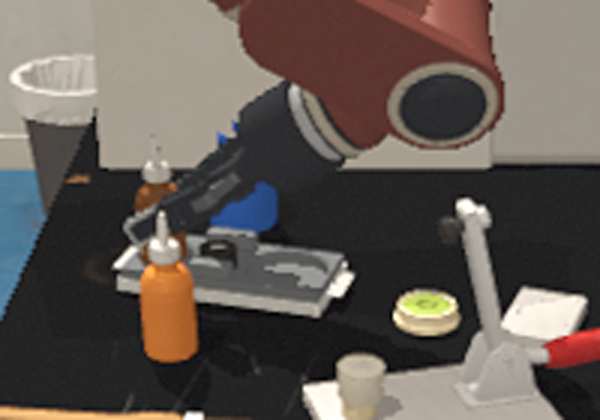

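The bottle stands upright in its nest at (155,190), behind the orange one, with no contact force. Release it and return the jar.

```bash
python3 - <<'E'
from h import *
q,z=tilt(np.radians(165),np.radians(55)); g=at(OIL,.052)+.022*z
env.command_gripper(.06); env.wait(.2); env.move_linear(g-.1*z,velocity=.1); env.move_linear(g-.1*z+[0,0,.12],velocity=.2)
q=down(EX)
env.movep(at(PJ,.2),q); env.command_gripper(.085)
env.move_linear(at(PJ,.0210),velocity=.12); status("at jar")
env.command_gripper(.03); status("grip"); z0=env.read_tool_pos()[2]
env.move_linear(at(PJ,.22),velocity=.15)
env.movep(at(JAR,.22),q); env.move_linear(at(JAR,.06)); status("over nest")
env.move_linear(at(JAR,z0+.006+.006),velocity=.03); status("enter")
env.move_linear(at(JAR,z0+.006+.0005),velocity=.02); env.wait(.2); status("down")
E
```

```text
at jar t=71.3 [ 0.5077 -0.0772  0.0219] open 0.0850 grip 0.0 F [ 0.6  0.4 -0. ]
grip t=71.7 [ 0.5079 -0.0773  0.0219] open 0.0549 grip 63.9 F [0.6 0.  4.1]
over nest t=75.9 [0.561  0.3114 0.0615] open 0.0545 grip 63.3 F [ 0.2 -0.3 -1.6]
enter t=76.9 [0.5602 0.3111 0.0342] open 0.0549 grip 63.3 F [-0.1 -0.2 -1.2]
down t=77.5 [0.56   0.311  0.0284] open 0.0548 grip 63.4 F [ 0.4 -0.1 -1.6]
```

```bash
python3 - <<'E'
from h import *
env.command_gripper(.085); env.wait(.2); env.move_linear(at(JAR,.22),velocity=.12); status()
env.move_joints([-1.346,.053,1.613,0,1.476,-.119]); env.wait(.5); status()
c=Cam("top"); s=Cam("side")
cv2.imwrite("pics/z.png",np.hstack([cv2.resize(c.im[150:330,180:380],(400,360),interpolation=2),cv2.resize(s.im[165:285,230:400],(400,360),interpolation=2)])[:,:,::-1])
E
```

```text
t=79.9 [0.5595 0.3108 0.2188] open 0.0852 grip 0.0 F [0.2 0.5 0.1]
 t=83.7 [ 0.2107 -0.5883  0.231 ] open 0.0851 grip 0.0 F [-0.7 -0.4 -0. ]
```

View pics/z.png

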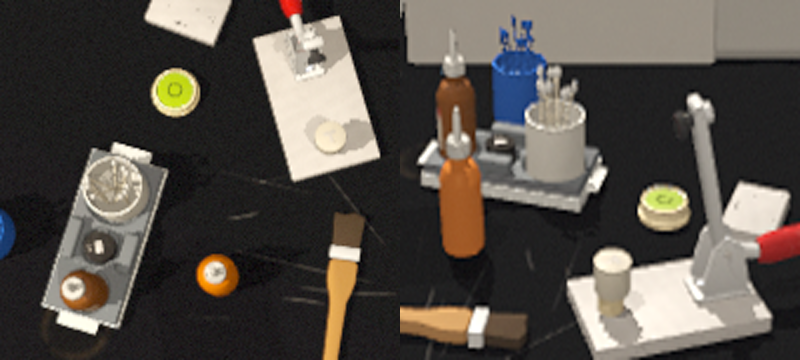

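Jar (115,188), black (98,247) and bottle (80,290) are seated upright, the cream is centred on the rest (330,137), and the clamp is raised. Handing in.

```bash
python3 -c "
from workcell import env
print(env.close_job())"
```

```text
the job is handed in; nothing more can be done
None
```

I handed the job in after about 84 s: in the last pictures the cream specimen is centred on the brass rest, the black one, jar and bottle are upright in their nests, and the clamp is raised; no verdict came back.

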